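# Press the stoppers home with the ratchet lever

## Robot

A 6-joint arm with a two-finger parallel gripper is mounted at the origin on the work surface. World frame = base frame: x ahead of the robot, y to its left, z up, the work surface at z = 0. Lengths are in m, angles in rad, forces in N, time in s.
With the tool pointing down it reaches from about 0.35 to 0.975 m from the base axis. Payload 4.9 kg.
Tool frame: the origin (TCP) lies midway between the tips of the shut fingers; the grasp point (between the pads) lies 19 mm behind it (ctrl.hold_point_z is the distance from the TCP to the grasp point, in m); z points along the fingers, y is the line along which they close (so a half turn about z gives the same grasp; the last joint's range is limited). The gripper opens to 85 mm and grips with 20 to 120 N. Pads are 22 mm wide; open, the fingers measure 114 mm over their backs; the gripper's body (76 mm by 85 mm) begins 54 mm behind the grasp point. The pads swing forward as they close: fully open they stand 13 mm farther back than shut.
Start: joints at [-1.3, 0.053, 1.613, -0, 1.476, -0.119], TCP at [0.237, -0.578, 0.231] pointing down, gripper open.
Joint ranges: [-3.01, 3.01], [-1.01, 2.22], [0.06, 2.58], [-1.02, 4.17], [0.09, 2.62], [-3.14, 3.14]. Speed limits (rad/s): [2.57, 2.57, 3.14, 3.14, 3.14, 3.14].

## Interface

Orientations are given as a rotation vector (axis times angle).
In Python, from station import status, viewer, finish_job, ctrl gives the robot as it stands.
- The arm moves only by the shell command python3 -m jog 'ROWS' [FORCE]. ROWS is JSON, a list of rows, each a list of 7 numbers: the turn, a rotation vector about the tool's x, y, z each as a share of 5 degrees, from -1 to 1, then the shift along the tool's x, y, z each as a share of 30 mm, from -1 to 1, then the opening, from -1 (shut) to 1 (fully open). A call has 1 to 5 rows; each row shifts and turns the commanded pose from where the row before left it, along the tool's axes as they then stand; what a row does not reach is not made up. A row lasts 1/8 s, in which the tool goes at most 62.5 mm and 10.7 degrees, less where a joint would pass 70% of its speed; a pose out of reach is approached as far as the arm can. A call with a number of a shift or a turn outside -1 to 1 is refused whole. A call with a gripper value outside its range is refused whole. The fingers move at their own pace and stop on an object; FORCE is the grip in N (left out, the last holds). Time passes only in rows, so rows that do not move let the fingers close. It gives the time, the measured TCP pose, the force, the opening and the grip force at its end, in the units of the state.
- status.get_obs(): the state, without advancing time (a new reading comes with each control period).
- viewer.get_image(name): name is "scene" or "top" or "wrist"; returns a dict with "img" (480x640x3 uint8, red, green, blue), "fovy" (degrees; the focal length in pixels is half the picture's height over the tangent of half this angle, whatever the lens; pixels are square), "cx", "cy" (the principal point, pixels), "distortion" ([k1, k2, p1, p2, k3] as OpenCV has them; the pictures are not rectified), "rvec" (rotation vector, rad) and "tvec" (3), from world to camera coordinates, as OpenCV has them. Camera axes: x right, y down, z forward; pixel columns grow to the right and rows downward; lengths in m; the calibration is good to about 2 mm. A picture is of the moment at which its call begins. There is no depth.
- finish_job(): hands the job in; it is judged then, once.
The state is a dict: "t": time; "q": joint angles; "dq": joint speeds; "effort": joint torques, N m; "tool_pos": TCP position; "tool_rot": TCP orientation; "contact_force": force on the tool from outside, world axes, zero at the start; "wrist_torque": the same for the moment, N m; "opening": finger opening in m; "grip_force": force on a finger pad.
Only numpy, scipy, OpenCV 4.12 (cv2) and the standard library are available. Lean on these libraries where they do the work, as an engineer would, in place of code of your own. Each camera call takes 0.05 s, during which the arm holds its last target. There are 200 camera calls.

## Task

On the bench stopper press, first push the headed lock pin fully home through the fork and lug so that the rack sled is locked. Then push the upright lever over, away from the robot, until it clicks into its third notch (never as far as the fourth) and let go, so that it holds there by itself and the stoppers are pressed into the tubes. Finally press the release button so that the lever springs back upright, and leave the other things on the bench where they are.

Things in the scene. Friction and masses are not known exactly. Their poses are not given: they have to be found in the camera images.
- press: Stopper press on a 320 x 320 x 12 mm base plate. Origin on the bench surface, x away from the robot, y left, z up; plate from x -180 to 140, y -160 to 160 mm. Right part (y -146 to 6): red tube rack under platen and white gantry, x -70 to 120, 216 mm high. Left: the lever; near left: the release button; near right: the lock pin in its fork.
- lever (a joint): Lever angle, rad: 0 upright (sprung to rest), growing as its bar swings to the press's +x (away from the robot). Hinge along the press's y at x -40, z 110 mm, 140 mm from the bar's axis. A ratchet clicks and holds at 0.25, 0.50, 0.75 (third) and 1.00 (fourth notch); stop 1.12. Takes 5 to 9 N at the bar. In the third notch it leans 43 degrees.
- lever_grip (a point): Middle of the lever's black horizontal cross bar, 16 mm in diameter, 85 mm long along the press's y (its middle at y 115 mm), standing out to the left of the flat lever arm; 250 mm above the bench at rest. The point turns with the lever: its z axis points from the hinge to the bar. Nothing stands beside the free part of the bar.
- lever_pivot (a point): Point on the lever's hinge axis straight below the middle of the bar: press x -40, y 115, z 110 mm.
- release_top (a point): Centre of the top of the release button: a black round button 32 mm in diameter, standing 18 mm out of the top of a grey block of 50 x 50 mm, 84 mm high, at press x -130, y 100 mm. Its top is 103 mm above the bench.
- release (a joint): How far the release button is pressed, in m: 0 out, 0.010 fully down; it lifts the pawl out of the ratchet beyond about 0.006. It takes 3 to 6 N and springs back. It also bobs as the ratchet clicks.
- lock_pin (a joint): How far the lock pin is pushed in, in m: 0 drawn out, 0.042 fully home with its head against the fork. Slides along the press's +y (to the left) with about 3 N of friction and stays where it is left.
- lock_pin_head (a point): Centre of the outer flat face of the lock pin's head: a steel disc 32 mm in diameter and 10 mm thick, facing the press's -y (right), 47 mm above the bench, at press x -138 mm; its 12 mm shank runs along +y through the two grey fork cheeks and the steel lug between them.
- strip (a joint): How far the strip of ten grey stoppers has been pressed into the tubes, in m: 0 standing proud, about 0.006 when the lever has been in the third notch. It stays where it was pressed. Pressed only by the platen.
- vial: Bystander: capped glass vial, 28 mm in diameter, 50 mm high, standing on the press's base plate. Origin at its foot.
- dish: Bystander: glass dish, 90 mm in diameter, 16 mm high, on the bench left of the lever. Origin at its underside.
- marker: Bystander: marker pen 140 mm long, lying on the bench right of the press along its own x. Origin under its middle.
- bottle: Bystander: glass bottle with blue cap, 80 mm in diameter, 150 mm high, left on the bench. Origin at its foot.
- beaker: Bystander: glass beaker, 84 mm in diameter, 95 mm high, left on the bench. Origin at its foot.
- tip_box: Bystander: blue box with a clear lid, 122 x 87 x 67 mm, right on the bench. Origin under its middle.
- pipette: Bystander: pipette 255 mm long and 28 mm thick, lying on the right of the bench along its own x. Origin under it, 110 mm from its thin end.

How it is judged:
By the outcome, as a careful person would: the job done as asked, in the order asked, and still so for the second after the job is handed in, with the robot touching nothing.
It also fails if it takes over 53 s, if anything falls off the work surface, if the arm or the gripper's body presses on something with over 40 N, if the wrist force passes 120 N, or if a joint passes its speed limit or range.

## Working session

There is one attempt and no reset: what is moved stays moved. The work goes in short steps, Python scripts to look and compute and a shell command to move; the robot and the scene stay as the last step left them, time stands still between calls to the robot, and variables do not carry over. Pictures are saved under pics/ and viewed, at most 10 in all, crops included, and the job is handed in when it is done.

```bash
mkdir -p pics; ls; python3 - <<'E'
from station import status, viewer
import cv2, numpy as np, pickle
o=status.get_obs(); print({k:np.round(v,3).tolist() for k,v in o.items()})
for n in ("scene","top"):
    d=viewer.get_image(n); pickle.dump(d,open(f"pics/{n}.pkl","wb"))
    cv2.imwrite(f"pics/{n}0.png",d["img"][...,::-1]); print(n,d["fovy"],d["cx"],d["cy"],d["distortion"],d["rvec"],d["tvec"])
E
```

```text
pics
{'t': 0.0, 'q': [-1.3, 0.053, 1.614, -0.0, 1.476, -0.119], 'dq': [-0.002, -0.001, 0.001, -0.0, -0.001, -0.001], 'effort': [-0.0, -39.369, -37.017, -0.0, 0.007, 0.0], 'tool_pos': [0.237, -0.578, 0.23], 'tool_rot': [-3.08, -0.608, 0.0], 'contact_force': [0.781, -0.601, 0.635], 'wrist_torque': [0.024, -0.026, -0.027], 'grip_force': 0.0, 'opening': 0.085}
scene 53.75814303792601 316.04603880019255 246.55470664880846 [-0.0583561  0.         0.         0.         0.       ] [ 2.34304469  0.62397752 -0.26415288] [-0.46999942 -0.09109127  1.43464909]
top 50.26766600390001 316.05357405438866 245.8819128764767 [-0.1073646  0.         0.         0.         0.       ] [ 2.1343218  -2.09225738  0.18598809] [0.00712581 0.57903376 1.25869773]
```

View pics/scene0.png

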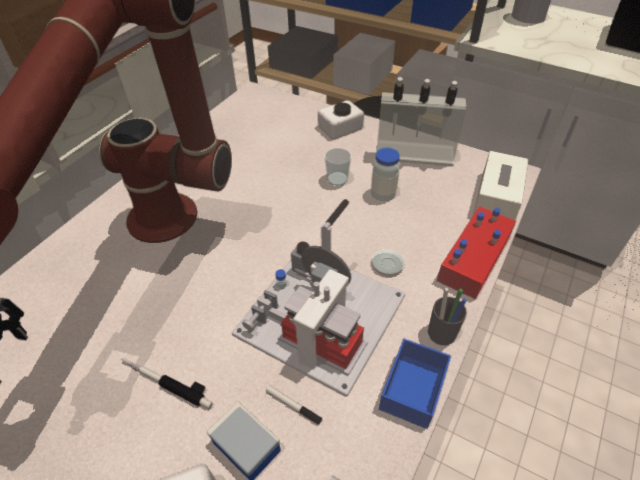

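View pics/top0.png

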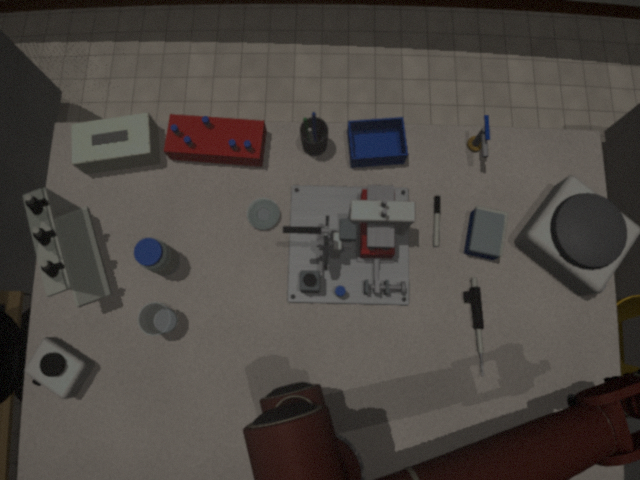

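The scene view shows the press at about (320,320). In the top view its plate spans (289,186) to (409,303), nearly aligned with the world. The pin head is near (403,289), the button near (310,280), the lever bar near (303,230) and the vial near (341,292).

```bash
cat > h.py <<'E'
import numpy as np, cv2, pickle
from scipy.spatial.transform import Rotation as R
def K(d):
    f=240/np.tan(np.radians(d["fovy"])/2); return np.array([[f,0,d["cx"]],[0,f,d["cy"]],[0,0,1]])
def ray(d,uv):
    p=cv2.undistortPoints(np.float64(uv).reshape(-1,1,2),K(d),np.array(d["distortion"])).reshape(-1,2)
    M=cv2.Rodrigues(np.array(d["rvec"]))[0]; c=-M.T@np.array(d["tvec"])
    return c,np.c_[p,np.ones(len(p))]@M
def plane(d,uv,z):
    c,r=ray(d,uv); return c+r*((z-c[2])/r[:,2])[:,None]
def tri(d1,u1,d2,u2):
    c1,r1=ray(d1,[u1]);c2,r2=ray(d2,[u2]);r1=r1[0];r2=r2[0]
    s=np.linalg.lstsq(np.c_[r1,-r2],c2-c1,rcond=None)[0]; a=c1+s[0]*r1;b=c2+s[1]*r2
    return (a+b)/2,np.linalg.norm(a-b)
def proj(d,X):
    return cv2.projectPoints(np.float64(X).reshape(-1,3),np.array(d["rvec"]),np.array(d["tvec"]),K(d),np.array(d["distortion"]))[0].reshape(-1,2)
E
python3 - <<'E'
from h import *
t=pickle.load(open("pics/top.pkl","rb")); s=pickle.load(open("pics/scene.pkl","rb"))
print(plane(t,[(290,186),(410,187),(409,303),(288,302)],.012).round(3))
print(plane(s,[(236,331),(347,386),(405,293)],.012).round(3))
a=cv2.resize(t["img"][175:315,270:430],None,fx=4,fy=4,interpolation=2)
b=cv2.resize(s["img"][190:390,225:415],None,fx=3,fy=3,interpolation=2)[:560]
im=np.zeros((560,640+0,3),np.uint8); im[:]=cv2.convertScaleAbs(a,alpha=1.5)
cv2.imwrite("pics/a.png",im[...,::-1]); cv2.imwrite("pics/b.png",b[...,::-1])
E
```

```text
[[ 0.752  0.094  0.012]
 [ 0.755 -0.233  0.012]
 [ 0.44  -0.226  0.012]
 [ 0.437  0.089  0.012]]
[[ 0.447 -0.219  0.012]
 [ 0.747 -0.211  0.012]
 [ 0.757  0.088  0.012]]
```

View pics/a.png

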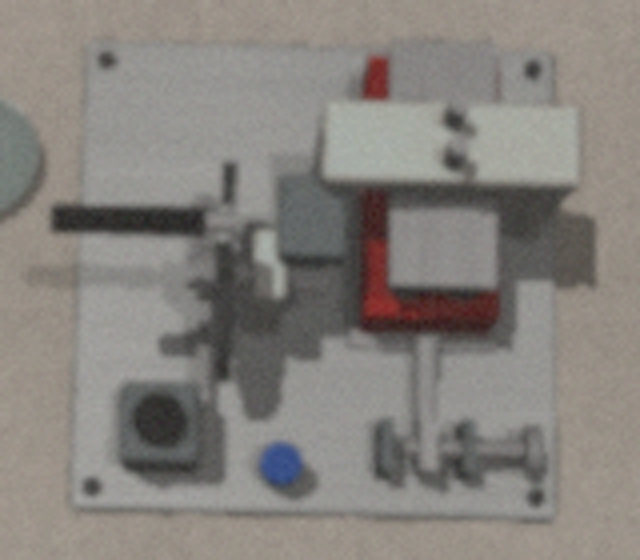

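View pics/b.png

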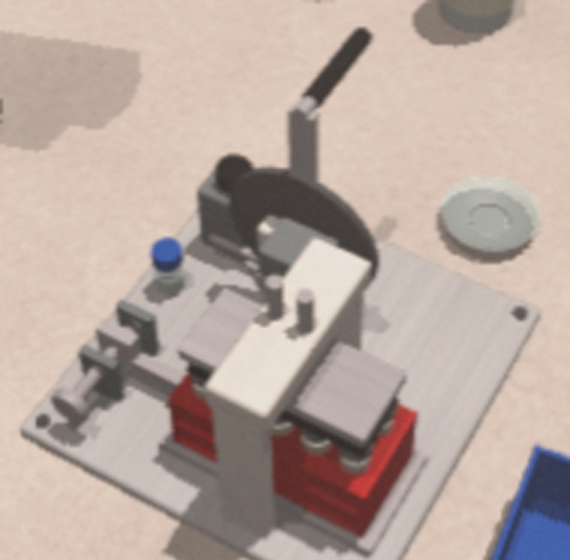

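In the top crop the plate corners are (88,42), (552,55), (552,519) and (73,508), with screws near the corners. The button is at (160,418), the bar runs from (52,217) to (207,220), the pin head's outer face is near (543,455) and the vial is at (281,465). In the scene crop the bar's free end is at (364,38), the button at (234,170) and the pin head's face at (66,404).

```bash
python3 - <<'E'
from h import *
t=pickle.load(open("pics/top.pkl","rb")); s=pickle.load(open("pics/scene.pkl","rb"))
A=lambda p:np.array(p)/4+[270-.375,175-.375]; B=lambda p:np.array(p)/3+[225-.33,190-.33]
c=plane(t,A([(88,42),(552,55),(552,519),(73,508)]),.012)
w=plane(t,A([(107,60),(533,70),(536,497),(92,486)]),.012)
ws=plane(s,B([(520,313),(42,421)]),.012)
print("corn",c[:,:2].round(4).tolist(),c.mean(0).round(4)); print("screw",w[:,:2].round(4).tolist(),w.mean(0).round(4)); print("scene screws FL,NR",ws.round(4).tolist())
W=(ws.mean(0)); 
d=(w[0]+w[1]-w[2]-w[3])[:2]; e=(w[0]+w[3]-w[1]-w[2])[:2]
yaw=np.mean([np.arctan2(d[1],d[0]),np.arctan2(-e[0],e[1])]); print("yaw",np.degrees([np.arctan2(d[1],d[0]),np.arctan2(-e[0],e[1])]))
print("btn",tri(t,A((160,418)),s,B((234,166))), plane(t,[A((160,418))],.103), plane(s,[B((234,166))],.103))
print("barL",tri(t,A((52,217)),s,B((364,36))),"barR",tri(t,A((207,220)),s,B((310,102))), plane(t,A([(52,217),(207,220)]),.25))
print("pin",tri(t,A((543,455)),s,B((66,404))),plane(t,[A((543,455))],.055),plane(s,[B((66,404))],.047))
for C in (w.mean(0),(w.mean(0)+W)/2):
  for yw in (yaw,):
    Rz=R.from_euler('z',yw).as_matrix(); o=np.r_[(C-Rz@[-.02,0,0])[:2],0]
    print("origin",o.round(4))
    for n,p in dict(btn=(-.13,.1,.103),bar=(-.04,.115,.25),barL=(-.04,.1575,.25)).items(): print(n,(o+Rz@p).round(4),((proj(t,o+Rz@p)[0]-[269.6,174.6])*4).round(),((proj(s,o+Rz@p)[0]-[224.67,189.67])*3).round())
E
```

```text
corn [[0.7547, 0.0896], [0.7513, -0.2264], [0.4365, -0.2224], [0.4379, 0.0898]] [ 0.5951 -0.0673  0.012 ]
screw [[0.7421, 0.0763], [0.7404, -0.2133], [0.4507, -0.212], [0.4525, 0.0778]] [ 0.5964 -0.0678  0.012 ]
scene screws FL,NR [[0.743, 0.0761, 0.012], [0.4508, -0.2132, 0.012]]
yaw [-0.27414887 -0.35022002]
btn (array([0.48710338, 0.03223516, 0.10274747]), np.float64(0.0014850552244566422)) [[0.4865042 0.0317407 0.103    ]] [[0.48774436 0.0325929  0.103     ]]
barL (array([0.57818247, 0.0894395 , 0.24725252]), np.float64(0.0007279938817427947)) barR (array([0.57772757, 0.00408641, 0.24937795]), np.float64(0.00024089968001190365)) [[0.57785339 0.08943052 0.25      ]
 [0.57768222 0.00415702 0.25      ]]
pin (array([ 0.47548084, -0.20927535,  0.05027049]), np.float64(0.004206238451521868)) [[ 0.47344935 -0.20999993  0.055     ]] [[ 0.47541964 -0.20633448  0.047     ]]
origin [ 0.6164 -0.0679  0.    ]
btn [0.487  0.0328 0.103 ] [158. 417.] [233. 166.]
bar [0.5771 0.0473 0.25  ] [129. 220.] [337.  66.]
barL [0.5773 0.0898 0.25  ] [ 51. 218.] [364.  33.]
origin [ 0.6167 -0.0683  0.    ]
btn [0.4872 0.0324 0.103 ] [159. 417.] [233. 166.]
bar [0.5773 0.0469 0.25  ] [129. 219.] [337.  66.]
barL [0.5775 0.0894 0.25  ] [ 52. 218.] [364.  33.]
```

The plate fit puts the press origin at (0.6165, -0.068) with a yaw of -0.3°, and the button and bar agree to within 1 mm. The pin head is at about (0.4785, -0.209, 0.047). I'll turn the tool square to the world, shut the fingers and go to the right of the pin.

```bash
python3 -m jog '[[0,0,0.9,0.5,-0.5,0,-1],[0,0,0.9,0.5,-0.5,0,-1],[0,0,0.9,0.6,-0.8,0,-1],[0,0,0.9,0.6,-0.8,0,-1],[0,0,0.9,0.6,-0.8,0,-1]]' 40
```

```text
t: 0.72
tool_pos: [0.2977, -0.4592, 0.2307]
tool_rot: [-3.141, 0.009, 0.001]
contact_force: [0.6, 1.0, 0.5]
opening: 0.0002
grip_force: 0.0
```

```bash
python3 -m jog '[[0,0,0,1,-1,0,-1],[0,0,0,1,-1,0,-1],[0,0,0,1,-1,0,-1],[0,0,0,1,-1,0,-1],[0,0,0,1,-1,0,-1]]'; python3 -m jog '[[0,0,0,1,-1,1,-1],[0,0,0,0,0,1,-1],[0,0,0,0,0,1,-1],[0,0,0,0,0,1,-1],[0,0,0,0,0,0.8,-1]]'
```

```text
t: 1.35
tool_pos: [0.4486, -0.3095, 0.2308]
tool_rot: [-3.141, 0.005, 0.001]
contact_force: [0.6, -0.2, -0.1]
opening: 0.0001
grip_force: 0.0
t: 1.98
tool_pos: [0.4773, -0.2802, 0.0853]
tool_rot: [-3.14, 0.004, 0.003]
contact_force: [-0.0, 0.0, 0.4]
opening: 0.0001
grip_force: 0.0
```

```bash
python3 -m jog '[[0,0,0,0,0,1,-1],[0,0,0,0,0,0.6,-1],[0,0,0,0,-1,0,-1],[0,0,0,0,-0.4,0,-1],[0,0,0,0,0,0,-1]]'; python3 - <<'E'
from h import *
from station import viewer
s=viewer.get_image("scene"); t=viewer.get_image("top")
b=cv2.resize(s["img"][270:370,200:330],None,fx=4,fy=4,interpolation=2)[:400,:400]
a=cv2.resize(t["img"][220:320,350:450],None,fx=4,fy=4,interpolation=2)
cv2.imwrite("pics/c.png",np.hstack([b,a])[...,::-1])
E
```

```text
t: 2.6
tool_pos: [0.4786, -0.2387, 0.0397]
tool_rot: [3.141, -0.002, 0.001]
contact_force: [0.4, -0.4, 0.7]
opening: 0.0001
grip_force: 0.0
```

View pics/c.png

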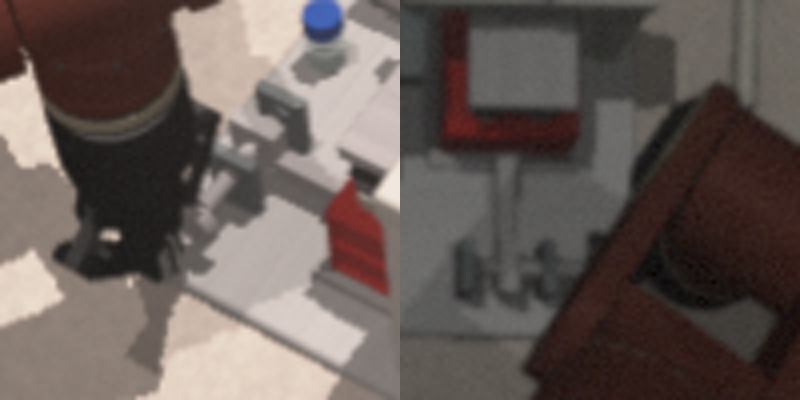

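The left crop (scene) shows the shut fingertips at about (175,265), just right of the pin head, with nothing else near. The right crop (top) is mostly hidden by the wrist. Now I'll push in +y.

```bash
python3 -m jog '[[0,0,0,0,-0.3,0.1,-1],[0,0,0,0,-0.3,0,-1],[0,0,0,0,-0.3,0,-1],[0,0,0,0,0,0,-1]]';python3 -m jog '[[0,0,0,0,-0.3,0,-1],[0,0,0,0,-0.3,0,-1],[0,0,0,0,0,0,-1]]'
```

```text
t: 3.2
tool_pos: [0.4782, -0.211, 0.0363]
tool_rot: [-3.141, 0.003, 0.0]
contact_force: [-0.7, 0.6, 0.2]
opening: -0.0
grip_force: 0.0
t: 3.58
tool_pos: [0.4784, -0.1929, 0.0364]
tool_rot: [-3.141, 0.004, -0.0]
contact_force: [1.1, 0.6, 0.4]
opening: -0.0002
grip_force: 0.0
```

```bash
for i in 1 2 3; do python3 -m jog '[[0,0,0,0,-0.2,0,-1],[0,0,0,0,0,0,-1]]'|grep -E 'pos|contact'; done; python3 - <<'E'
from h import *
from station import viewer
s=viewer.get_image("scene")
cv2.imwrite("pics/d.png",cv2.resize(s["img"][260:360,215:345],None,fx=5,fy=5,interpolation=2)[...,::-1])
E
```

```text
tool_pos: [0.4784, -0.1914, 0.0366]
contact_force: [-1.0, -14.7, -5.0]
tool_pos: [0.4785, -0.1912, 0.0369]
contact_force: [-1.6, -36.0, -13.3]
tool_pos: [0.4786, -0.1911, 0.0372]
contact_force: [-2.1, -57.5, -20.6]
```

View pics/d.png

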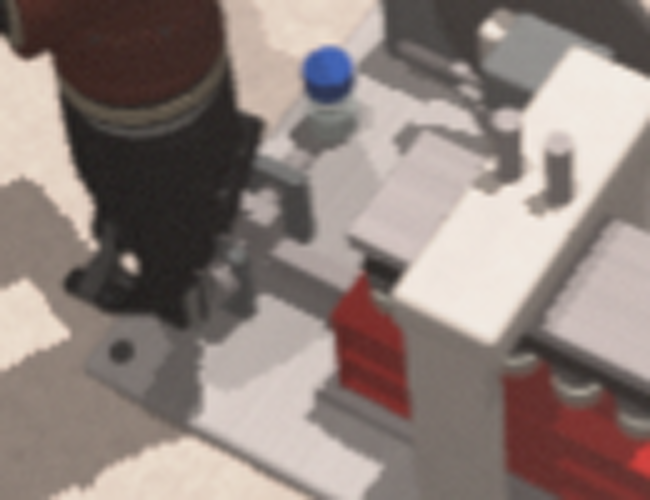

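The fingers stopped at y -0.191 under 57 N. In the crop the head looks close to the right cheek at about (232,250), but the fingers hide it. I'll read the moment, back off and look.

```bash
python3 -c "
from station import status
o=status.get_obs();print(o['contact_force'],o['wrist_torque'],o['tool_pos'])"
python3 -m jog '[[0,0,0,0,0.6,0,-1],[0,0,0,0,1,0,-1],[0,0,0,0,1,0,-1],[0,0,0,0,0.8,0,-1],[0,0,0,0,0,0,-1]]'; python3 - <<'E'
from h import *
from station import viewer
s=viewer.get_image("scene"); t=viewer.get_image("top"); pickle.dump((s,t),open("pics/e.pkl","wb"))
b=cv2.resize(s["img"][280:350,225:305],None,fx=5,fy=5,interpolation=2)
a=cv2.resize(t["img"][250:320,345:425],None,fx=5,fy=5,interpolation=2)
cv2.imwrite("pics/e.png",np.hstack([b,cv2.convertScaleAbs(a,alpha=1.6)])[...,::-1])
E
```

```text
[ -1.98654577 -57.34109176 -22.19749211] [-8.85227239  0.29357813 -0.06402868] [ 0.47859185 -0.19103576  0.03718233]
t: 5.0
tool_pos: [0.4782, -0.279, 0.0365]
tool_rot: [-3.141, 0.008, -0.001]
contact_force: [0.6, -0.5, 0.7]
opening: 0.0
grip_force: 0.0
```

View pics/e.png

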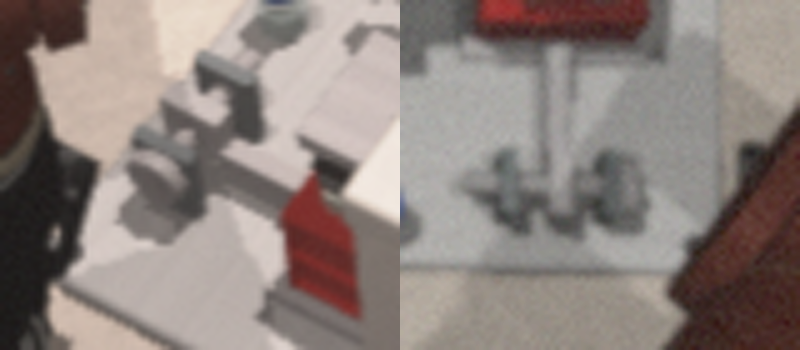

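```bash
python3 - <<'E'
from h import *
s,t=pickle.load(open("pics/e.pkl","rb"))
E=lambda p:np.array(p)/5+[345-.4,250-.4]
# profile across pin axis in top, rows 284..290, cols 350..402
g=t["img"][:,:,:].mean(2); t0=pickle.load(open("pics/top.pkl","rb"))["img"].mean(2)
for r in (284,286,288,290): print(r,g[r,356:412].astype(int).tolist()); print('  0',t0[r,356:412].astype(int).tolist())
for u in range(356,412,6): print(u,plane(t,[(u,288)],.055)[0,1].round(4),end=' ')
E
```

```text
284 [103, 98, 92, 89, 89, 90, 85, 77, 66, 63, 67, 72, 71, 78, 83, 82, 78, 71, 74, 91, 100, 102, 98, 82, 68, 70, 71, 63, 50, 47, 55, 56, 60, 66, 75, 76, 75, 81, 90, 89, 91, 91, 93, 94, 91, 89, 89, 91, 92, 90, 94, 88, 79, 76, 83, 82]
  0 [97, 97, 98, 97, 97, 94, 82, 65, 51, 51, 65, 64, 63, 70, 73, 74, 74, 74, 68, 84, 94, 96, 93, 81, 70, 70, 74, 65, 50, 48, 57, 60, 65, 71, 77, 88, 88, 91, 87, 87, 84, 77, 79, 73, 63, 59, 74, 77, 79, 81, 93, 97, 86, 83, 90, 97]
286 [92, 87, 86, 86, 88, 89, 88, 86, 77, 71, 72, 71, 70, 79, 88, 87, 87, 87, 88, 92, 102, 97, 86, 75, 69, 76, 73, 76, 71, 66, 61, 57, 59, 68, 77, 77, 72, 71, 83, 89, 90, 92, 92, 90, 92, 91, 90, 91, 90, 89, 91, 89, 81, 78, 84, 82]
  0 [98, 98, 99, 97, 97, 93, 84, 67, 55, 57, 63, 64, 59, 53, 61, 74, 82, 84, 78, 87, 93, 99, 92, 80, 79, 85, 84, 82, 75, 64, 61, 65, 69, 77, 79, 80, 82, 79, 83, 79, 79, 80, 79, 78, 75, 65, 74, 83, 84, 77, 91, 95, 88, 87, 92, 98]
288 [95, 88, 78, 70, 65, 63, 62, 61, 61, 65, 69, 68, 63, 61, 63, 67, 66, 69, 75, 88, 89, 89, 83, 72, 64, 64, 65, 64, 64, 57, 57, 58, 60, 67, 77, 80, 75, 72, 90, 101, 102, 98, 95, 9
[... 163 characters left out ...]
, 62, 64, 59, 60, 62, 66, 70, 68, 71, 71, 70, 70, 72, 73, 72, 74, 72, 69, 61, 75, 81, 81, 77, 78, 90, 88, 84, 92, 97]
290 [106, 105, 104, 91, 77, 67, 57, 52, 48, 59, 71, 70, 64, 54, 52, 48, 49, 52, 59, 76, 85, 87, 82, 68, 59, 52, 50, 44, 36, 43, 54, 61, 59, 67, 74, 75, 69, 65, 73, 94, 104, 104, 103, 96, 93, 87, 89, 91, 90, 91, 90, 86, 76, 65, 52, 36]
  0 [99, 98, 98, 99, 98, 90, 83, 67, 50, 58, 65, 66, 63, 59, 58, 70, 64, 51, 63, 80, 91, 96, 93, 79, 63, 51, 49, 41, 36, 46, 60, 64, 63, 60, 59, 58, 54, 55, 56, 53, 52, 50, 49, 48, 48, 56, 65, 73, 71, 70, 73, 85, 86, 83, 93, 98]
356 -0.0848 362 -0.0999 368 -0.1151 374 -0.1303 380 -0.1456 386 -0.1608 392 -0.176 398 -0.1913 404 -0.2065 410 -0.2218
```

```bash
python3 - <<'E'
from h import *
s,t=pickle.load(open("pics/e.pkl","rb"))
o=np.array([.6165,-.068,0])
for y in (-.209,-.18,-.176,-.172,-.167):
  a=np.linspace(0,2*np.pi,40)
  P=np.c_[.4785+.016*np.cos(a),np.full(40,y),.047+.016*np.sin(a)]
  q=(proj(s,P)-[224.6,279.6])*5; u=(proj(t,P)-[344.6,249.6])*5
  print(y,"scene centre",q.mean(0).round(),"min",q.min(0).round(),"max",q.max(0).round(),"top max",(u.max(0)+[400,0]).round(),"centre",(u.mean(0)+[400,0]).round())
im=s["img"][292:332,238:288]; cv2.imwrite("pics/f.png",cv2.resize(im,None,fx=14,fy=14,interpolation=2)[...,::-1])
E
```

```text
-0.209 scene centre [113. 231.] min [ 85. 207.] max [140. 254.] top max [704. 217.] centre [699. 185.]
-0.18 scene centre [148. 186.] min [120. 162.] max [175. 209.] top max [647. 216.] centre [643. 184.]
-0.176 scene centre [153. 180.] min [125. 156.] max [180. 203.] top max [639. 216.] centre [635. 184.]
-0.172 scene centre [158. 174.] min [130. 150.] max [185. 197.] top max [631. 216.] centre [627. 184.]
-0.167 scene centre [164. 166.] min [136. 143.] max [191. 189.] top max [621. 216.] centre [617. 184.]
```

View pics/f.png

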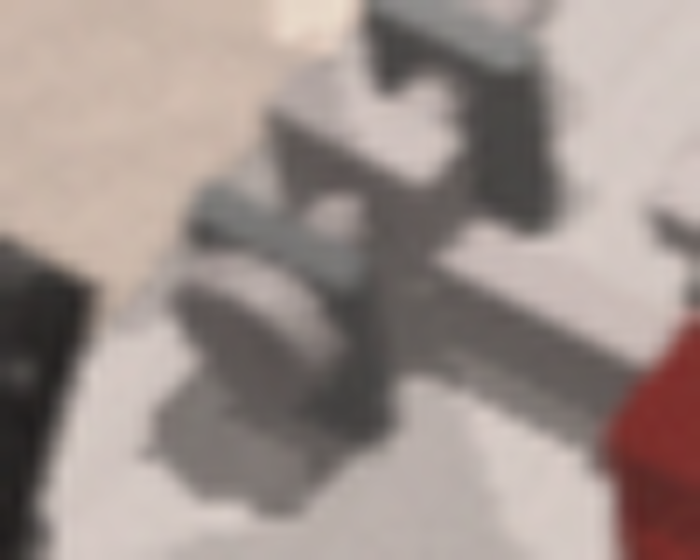

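The head's rim sits directly against the right cheek with no bare shank between them, and the shank now shows beyond the left cheek. I'll check the gap with numbers before going on.

```bash
python3 - <<'E'
from h import *
s,t=pickle.load(open("pics/e.pkl","rb"))
def xp(uv,x=.4785):
    c,r=ray(s,[uv]); r=r[0]; return (c+r*(x-c[0])/r[0]).round(4)
F=lambda p:(np.array(p)+.5)/14+[238-.5,292-.5]
for n,p in dict(cheek_outer_top=(275,245),cheek_inner_top=(290,205),rim_back=(268,262),rim_front=(245,300),Lcheek_outer=(455,5),Lcheek_inner=(440,48)).items(): print(n,xp(F(p)))
for u in (388.5,389.5,390.5): print(u,plane(t,[(u,287)],.068)[0].round(4))
E
```

```text
cheek_outer_top [ 0.4785 -0.1648  0.0601]
cheek_inner_top [ 0.4785 -0.1593  0.0652]
rim_back [ 0.4785 -0.1672  0.0581]
rim_front [ 0.4785 -0.1745  0.056 ]
Lcheek_outer [ 0.4785 -0.1091  0.0634]
Lcheek_inner [ 0.4785 -0.1148  0.0574]
388.5 [ 0.4747 -0.1655  0.068 ]
389.5 [ 0.4748 -0.168   0.068 ]
390.5 [ 0.4748 -0.1705  0.068 ]
```

The cheek's outer face and the back of the head rim both lie at y ≈ -0.167, so the head is flush and the pin is home. Next is the lever: go up and across to a point in front of the bar.

```bash
python3 -m jog '[[0,0,0,0,0,-1,-1],[0,0,0,0,0,-1,-1],[0,0,0,0,0,-1,-1],[0,0,0,0,-1,-1,-1],[0,0,0,0,-1,-1,-1]]'|grep pos; python3 -m jog '[[0,0,0,0,-1,-1,-1],[0,0,0,0,-1,0,-1],[0,0,0,0,-1,0,-1],[0,0,0,0,-1,0,-1],[0,0,0,0,-1,0,-1]]'|grep pos;python3 -m jog '[[0,0,0,0,-1,0,-1],[0,0,0,0,-1,0,-1],[0,0,0,0,-1,0,-1],[0,0,0,0.5,-1,0,-1],[0,0,0,0.8,0,0,-1]]'
```

```text
tool_pos: [0.478, -0.216, 0.1869]
tool_pos: [0.4781, -0.0658, 0.2159]
t: 6.98
tool_pos: [0.5173, 0.0549, 0.2161]
tool_rot: [-3.141, -0.002, 0.001]
contact_force: [0.4, -1.0, -0.2]
opening: -0.0
grip_force: 0.0
```

```bash
python3 -m jog '[[0,0,0,0.9,0,0,-1],[0,0,0,0.6,0,0,-1],[0,0,0,0.4,0,0.05,-1],[0,0,0,0.4,0,0.1,-1],[0,0,0,0.4,0,0.15,-1]]'|grep -E 'pos|contact'; python3 -m jog '[[0,0,0,0.4,0,0.2,-1],[0,0,0,0.4,0,0.25,-1],[0,0,0,0.3,0,0.25,-1],[0,0,0,0.3,0,0.3,-1],[0,0,0,0,0,0,-1]]'|grep -E 'pos|contact'
```

```text
tool_pos: [0.5991, 0.0524, 0.2077]
contact_force: [-3.2, 0.2, 3.9]
tool_pos: [0.6392, 0.0518, 0.1738]
contact_force: [-6.9, 0.7, -0.9]
```

```bash
python3 -m jog '[[0,0,0,0.25,0,0.15,-1],[0,0,0,0.25,0,0.15,-1],[0,0,0,0,0,0,-1]]'|grep -E 'pos|contact'; python3 -m jog '[[0,0,0,0.15,0,0.1,-1],[0,0,0,0,0,0,-1]]'|grep -E 'pos|contact'; python3 - <<'E'
from h import *
from station import viewer
s=viewer.get_image("scene"); pickle.dump(s,open("pics/g.pkl","wb"))
cv2.imwrite("pics/g.png",cv2.resize(s["img"][170:320,270:430],None,fx=4,fy=4,interpolation=2)[...,::-1])
Rz=R.from_euler('z',-.0055).as_matrix(); o=np.array([.6165,-.068,0])
for th in (.5,.62,.7,.75,.8,.85,.9,1.): print(th,[((proj(s,o+Rz@[-.04+.14*np.sin(th),y,.11+.14*np.cos(th)])[0]-[269.6,169.6])*4).round().tolist() for y in (.0725,.1575)])
E
```

```text
tool_pos: [0.6528, 0.0517, 0.1634]
contact_force: [-9.1, -0.3, -2.6]
tool_pos: [0.6569, 0.0516, 0.1603]
contact_force: [-9.5, -0.3, -2.3]
0.5 [[339.0, 279.0], [408.0, 185.0]]
0.62 [[362.0, 299.0], [429.0, 204.0]]
0.7 [[375.0, 314.0], [442.0, 218.0]]
0.75 [[383.0, 323.0], [449.0, 227.0]]
0.8 [[391.0, 332.0], [456.0, 236.0]]
0.85 [[398.0, 341.0], [463.0, 245.0]]
0.9 [[405.0, 351.0], [469.0, 254.0]]
1.0 [[416.0, 369.0], [480.0, 273.0]]
```

View pics/g.png

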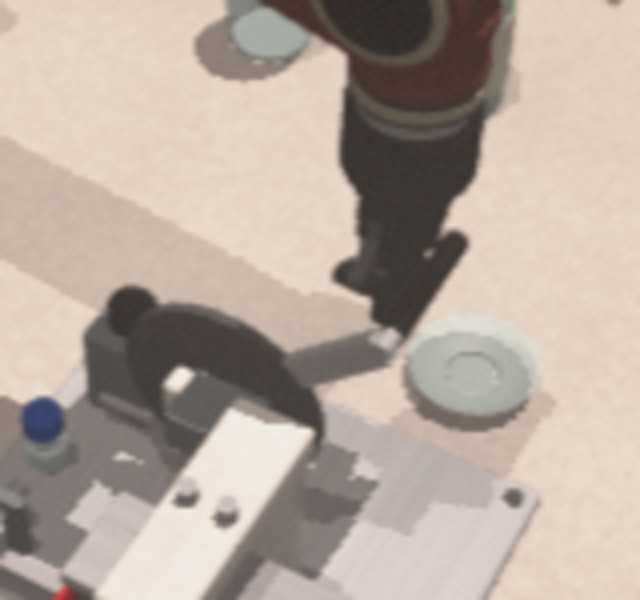

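The bar's free end is at about (460,240), which is θ ≈ 0.81: past the third notch and well short of the fourth. Now I'll let go by backing off slowly.

```bash
python3 -m jog '[[0,0,0,-0.2,0,0,-1],[0,0,0,-0.2,0,0,-1],[0,0,0,-0.4,0,0,-1],[0,0,0,-1,0,0,-1],[0,0,0,-1,0,0,-1]]'|grep -E 'pos|contact'; python3 -m jog '[[0,0,0,-1,0,0,-1],[0,0,0,-1,0,0,-1],[0,0,0,-0.9,0.6,0,-1],[0,0,0,0,0,0,-1]]'|grep -E 'pos|contact'; python3 - <<'E'
from h import *
from station import viewer
s=viewer.get_image("scene"); pickle.dump(s,open("pics/h.pkl","wb"))
im=s["img"]; g=cv2.cvtColor(im,cv2.COLOR_RGB2GRAY)
m=(g<75).astype(np.uint8); n,l,st,ce=cv2.connectedComponentsWithStats(m[200:270,340:420])
for i in range(1,n):
  if st[i,4]>15:
    ys,xs=np.where(l==i); j=np.argsort(xs-ys)
    print(st[i], "end",((np.array([xs[j[-6:]].mean()+340,ys[j[-6:]].mean()+200])-[269.6,169.6])*4).round(), "lo",((np.array([xs[j[:6]].mean()+340,ys[j[:6]].mean()+200])-[269.6,169.6])*4).round())
cv2.imwrite("pics/h.png",cv2.resize(im[150:320,230:430],None,fx=3,fy=3,interpolation=2)[...,::-1])
E
```

```text
tool_pos: [0.5759, 0.0518, 0.1656]
contact_force: [1.0, 0.0, 0.2]
tool_pos: [0.4884, 0.0337, 0.1654]
contact_force: [0.3, -0.0, -0.2]
[ 25  26  19  24 125] end [448. 230.] lo [388. 311.]
[ 0 62  8  8 38] end [302. 389.] lo [284. 395.]
```

The bar's end is at (448,230), which is θ ≈ 0.75: the lever holds by itself in the third notch. I'll look at the hand over the button to check that the lever can swing back past it.

View pics/h.png

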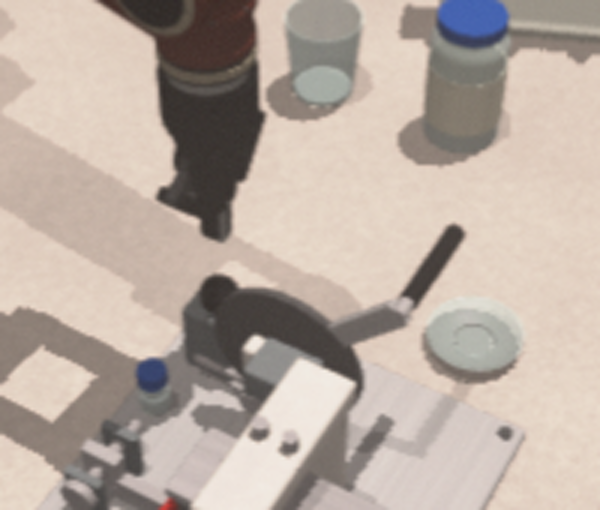

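The hand stands over the button with nothing near it. The lever's return path ends about 30 mm beyond the hand. Now I'll press the button.

```bash
python3 -m jog '[[0,0,0,-0.16,0,1,-1],[0,0,0,0,0,0.75,-1],[0,0,0,0,0,0,-1]]'|grep -E 'pos|contact'; python3 -m jog '[[0,0,0,0,0,0.3,-1],[0,0,0,0,0,0.15,-1],[0,0,0,0,0,0,-1]]'|grep -E 'pos|contact'
```

```text
tool_pos: [0.4839, 0.0345, 0.111]
contact_force: [0.1, -0.1, -0.2]
tool_pos: [0.4852, 0.0341, 0.0999]
contact_force: [0.2, 0.2, 2.6]
```

```bash
python3 -m jog '[[0,0,0,0,0,0.2,-1],[0,0,0,0,0,0,-1],[0,0,0,0,0,0,-1]]'|grep -E 'pos|contact'; cat > lev.py <<'E'
from h import *
from station import viewer
s=viewer.get_image("scene"); g=cv2.cvtColor(s["img"],cv2.COLOR_RGB2GRAY)
for nm,(x,y,w,h) in dict(upright=(326,198,26,28),third=(362,222,26,32)).items(): print(nm,(g[y:y+h,x:x+w]<75).sum())
E
python3 lev.py
```

```text
tool_pos: [0.4856, 0.034, 0.0941]
contact_force: [0.7, 0.4, 3.7]
upright 136
third 0
```

The lever has left the third notch and is upright. Now I'll withdraw and check.

```bash
python3 -m jog '[[0,0,0,0,0,-0.4,-1],[0,0,0,0,0,-1,-1],[0,0,0,-0.5,0,-1,-1],[0,0,0,-1,0,-1,-1],[0,0,0,-0.5,0,0,-1]]'; python3 -m jog '[[0,0,0,0,0,0,-1],[0,0,0,0,0,0,-1]]'|grep contact; python3 lev.py; python3 - <<'E'
from h import *
from station import viewer
s=viewer.get_image("scene"); s0=pickle.load(open("pics/scene.pkl","rb"))
g=cv2.cvtColor(s["img"],cv2.COLOR_RGB2GRAY)
for nm,d in dict(now=s,start=s0).items():
  im=d["img"]; h=cv2.cvtColor(im,cv2.COLOR_RGB2HSV); b=((h[...,0]>105)&(h[...,0]<125)&(h[...,1]>140)).astype(np.uint8)
  y,x=np.where(b[262:290,268:296]); v=(x.mean()+268,y.mean()+262)
  k=(cv2.cvtColor(im,cv2.COLOR_RGB2GRAY)<75)[195:226,325:352]; yy,xx=np.where(k); print(nm,"vial cap",np.round(v,1),"bar",(xx.mean()+325).round(1),(yy.mean()+195).round(1),k.sum())
E
```

```text
t: 11.88
tool_pos: [0.4244, 0.0342, 0.1977]
tool_rot: [3.141, -0.004, 0.004]
contact_force: [0.5, -0.1, -0.5]
opening: -0.0004
grip_force: 0.0
contact_force: [-0.3, 0.3, 0.4]
upright 134
third 0
now vial cap [280.2 273.3] bar 337.5 211.7 132
start vial cap [280.1 273.4] bar 337.5 211.6 134
```

The bar is back in its start position, the vial hasn't moved and the robot touches nothing.

```bash
python3 -c "
from station import finish_job
print(finish_job())"
```

```text
the job is handed in; nothing more can be done
None
```

I've handed the job in at about 12 s: the pin head sits flush against the fork, the lever clicked into and held the third notch by itself, and the button press sprang it back upright. The vial hasn't moved; I didn't check how deep the stoppers went or re-measure the other bystanders, but saw no contact with them.

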